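Stamp the last pendant and weigh the batch

TASK

Push the press slide with the pendant blank in it fully home, press the pedal down to its stop for a second to stamp the pendant, let the pedal come all the way up, and only then draw the slide fully out again with the pendant still in its nest; the pedal must never be down unless the slide is fully home. Then lay the stamped pendant gently and flat in the free half of the scale pan, beside the two finished ones without shifting them, so that the pan rests with its pointer at the red mark. Never push the pan down to its bottom stop, and leave the spare blank where it lies.

Things in the scene. Friction and masses are not known exactly. Their poses are not given: they have to be found in the camera images.
- press: green bench press, fixed. Base plate 310 x 120 mm, 25 mm high. Origin on the table vertically under the ram axis; its -x axis points the way the slide comes out, z up. The column and head stand on the +x side: the head spans x -30..+100, y -45..+45, z 150..235 mm; the round ram guide (44 mm diameter) hangs down to z 125 mm, the pressing pad to z 81 mm when up
- press_slide (a joint): travel of the steel press slide along the press's x axis: 0 m = fully out (as at the start), 0.11 m = fully home, nest under the ram. Stays where it is left; needs about 3 N to move
- slide_post (a point): top of the red ball (20 mm diameter) on the slide's upright post (dark, 14 mm diameter). The slide plate's upper face is 40 mm over the table, the top of the ball 98 mm. The post is 115 mm from the nest towards the slide's free (-x) end; nothing stands on the plate between post and nest pins. Axes as the press
- slide_nest (a point): centre of the nest on the slide plate's upper face, 40 mm over the table; four brass pins 5 mm diameter, 5 mm high at x +-19, y +-14.5 mm hold the pendant. The plate is 70 mm wide (y) and reaches 35 mm beyond the nest on the +x side. Axes as the press
- press_pad: dark rectangular pressing pad under the ram, 44 x 34 x 10 mm; origin at the centre of its underside. It is driven down up to 30 mm by the pedal and then presses on the pendant
- pedal (a joint): angle of the hinged spring pedal: 0 rad = up, 0.30 rad = down on its stop. Springs back by itself; reaching the stop takes about 10 N at the tread
- pedal_tread (a point): the place to press: middle of the black ribbed rubber pad (60 x 80 mm) on the upper face of the yellow pedal plate (145 x 88 mm), 115 mm from the hinge. About 83 mm over the table when up, 50 mm when down. The point moves and turns with the pedal
- pedal_hinge (a point): middle of the pedal's hinge axis, 36 mm over the table, on the grey base (170 x 110 mm). Its x axis points from the tread to the hinge, the hinge axis is its y axis; pressing lowers the tread end
- pan (a joint): how far the scale pan has sunk: 0 m = empty, 0.0196 m with the two finished pendants, 0.0294 m = at the red mark (three pendants), 0.045 m = bottom stop
- pan_middle (a point): centre of the upper face of the pan's floor. Steel pan 150 (x) x 130 (y) mm, 3 mm walls standing 4 mm over its floor, on a blue scale housing 120 x 110 x 60 mm; sinks straight down under load. A fixed white gauge strip with the red mark (34 mm wide in y, its top 120 mm over the table) stands 71 to 105 mm from the middle on the +y side. x, y as the scale, z up
- pan_free (a point): centre of the free half of the pan, on the floor's upper face, 35 mm from the middle towards the pan's -x side; the two finished pendants lie in the +x half, end to end along y, 19 mm or more from the pan's middle line. Axes as pan_middle
- pendant: plain silver pendant blank in the slide's nest: oval with flat faces, 46 (x) x 32 (y) x 14 (z) mm, 150 g. Origin at the centre of its underside
- finished_a: finished pendant lying in the pan, same size and weight, with a red stone on top. Origin at the centre of its underside
- finished_b: the other finished pendant in the pan, same as finished_a
- spare: a spare plain blank like the pendant, lying on the bench: to be left alone
There are look-alikes about, which are no part of the job. Leave any brown or orange look-alike of the pendant alone.

How it is judged:
On the way, in this order (a step that is already met when the one before it is completed fails the run):
1. the slide is fully home with the pendant in its nest (value of joint press_slide above 0.104 m and x of pendant in the frame of slide_nest between -0.008 and 0.008 m and y of pendant in the frame of slide_nest between -0.008 and 0.008 m and z of pendant in the frame of slide_nest between -0.004 and 0.006 m), for 0.2 s.
2. the pedal is down on its stop for half a second, the pad pressing on the pendant (value of joint pedal above 0.28 rad and value of joint press_slide above 0.102 m and contact force between press_pad and pendant above 1.5 N), for 0.5 s.
3. the pedal is up again (value of joint pedal below 0.03 rad), for 0.1 s.
4. the slide is fully out again with the pendant in its nest (value of joint press_slide below 0.007 m and x of pendant in the frame of slide_nest between -0.008 and 0.008 m and y of pendant in the frame of slide_nest between -0.008 and 0.008 m and z of pendant in the frame of slide_nest between -0.004 and 0.006 m), for 0.2 s.
At the end, for the whole second after the job is handed in: The stamped pendant lies flat (within 7 degrees) and at rest on the pan's floor together with the two finished ones, the pan rests within 3 mm of the red mark, the pedal is up (under 0.03 rad) and the slide is out (within 10 mm of its end) (x of pendant in the frame of pan_middle between -0.068 and 0.068 m and y of pendant in the frame of pan_middle between -0.058 and 0.058 m and z of pendant in the frame of pan_middle between -0.004 and 0.006 m and angle between pendant's own z axis and vertical below 0.12 rad and x of finished_a in the frame of pan_middle between -0.068 and 0.068 m and y of finished_a in the frame of pan_middle between -0.058 and 0.058 m and z of finished_a in the frame of pan_middle between -0.004 and 0.006 m and x of finished_b in the frame of pan_middle between -0.068 and 0.068 m and y of finished_b in the frame of pan_middle between -0.058 and 0.058 m and z of finished_b in the frame of pan_middle between -0.004 and 0.006 m and value of joint pan between 0.0264 and 0.0324 m and linear speed of pendant below 0.02 m/s and value of joint pedal below 0.03 rad and value of joint press_slide below 0.01 m); the robot touches nothing.
It fails at once if the pedal is pressed while the slide is not fully home (value of joint pedal above 0.08 rad and value of joint press_slide below 0.1 m).
It fails at once if the pan is pushed down to its bottom stop (value of joint pan above 0.043 m).
It fails at once if a finished pendant is shifted out of its place (distance of any of finished_a, finished_b from where it was at the start of the episode above 0.03 m).
It fails at once if the spare blank is disturbed (distance of spare from where it was at the start of the episode above 0.02 m).
It also fails if it takes over 67 s, if anything falls off the work surface, if the arm or the gripper's body presses on something with over 40 N, if the wrist force passes 120 N, or if a joint passes its speed limit or range.

ROBOT

A 7-joint arm with a two-finger parallel gripper is mounted at the origin on the work surface. World frame = base frame: x ahead of the robot, y to its left, z up, the work surface at z = 0. Lengths are in m, angles in rad, forces in N, time in s.
With the tool pointing down it reaches from about 0.4 to 0.875 m from the base axis. Payload 19.3 kg.
Tool frame: the origin (TCP) lies between the finger pads; the fingertips stand bot.tcp_to_tips ahead of it and the grasp point (between the pads) is the TCP (bot.tcp_to_tips is the distance from the TCP to the fingertips, in m); z points along the fingers, y is the line along which they close (so a half turn about z gives the same grasp; the last joint's range is limited). The gripper opens to 85 mm and grips with 20 to 120 N. Pads are 22 mm wide; open, the fingers measure 114 mm over their backs; the gripper's body (76 mm by 85 mm) begins 54 mm behind the grasp point. The pads swing forward as they close: fully open they stand 13 mm farther back than shut.
Start: joints at [-1.27, 0.521, -0.036, 1.599, 0.021, 1.021, -0.113], TCP at [0.226, 0.583, 0.214] pointing down, gripper open.
Joint ranges: [-2.91, 2.91], [-0.3, 2.13], [-1.5, 1.42], [0.17, 2.43], [-1.26, 4.41], [0.16, 1.93], [-2.52, 2.52]. Speed limits (rad/s): [1.89, 1.89, 2.39, 2.39, 3.01, 3.01, 3.01].

INTERFACE

Orientations are given as [roll, pitch, yaw] about the fixed x, y, z axes, in that order (R = Rz(yaw) Ry(pitch) Rx(roll)).
In Python, from workcell import telemetry, grab_frame, bot gives the robot as it stands. The module is installed in compiled form; this text tells all that it offers.
- The arm moves only by the shell command python3 -m crank 'ROWS' [FORCE]. ROWS is text: rows parted by semicolons, each of 7 numbers parted by spaces: the finger opening in m, from 0 to 0.0854, then the shift along the tool's x, y, z in m, then the turn, a rotation vector about the tool's x, y, z in degrees. A call has exactly 8 rows; each row shifts and turns the commanded pose from where the row before left it, along the tool's axes as they then stand; what a row does not reach is not made up. A row lasts 1/12 s, in which the tool goes at most 41.7 mm and 7.16 degrees, less where a joint would pass 70% of its speed; a pose out of reach is approached as far as the arm can. A call with a gripper value outside its range is refused whole. The fingers move at their own pace and stop on an object; FORCE is the grip in N (left out, the last holds). Time passes only in rows, so rows that do not move let the fingers close, or fill a call up. It gives the time, the measured TCP pose, the force, the opening and the grip force at its end, in the units of the state.
- telemetry.observe(): the state, without advancing time (a new reading comes with each control period).
- grab_frame(name): name is "scene" or "top"; returns a dict with "pixels" (480x640x3 uint8, red, green, blue), "depth" (480x640 float32, m along the optical axis (not along the pixel's ray), 0 where there is no reading), "vertical_fov" (degrees; the focal length in pixels is half the picture's height over the tangent of half this angle, whatever the lens; pixels are square), "cx", "cy" (the principal point, pixels), "R" (3x3) and "t" (3): a world point X has camera coordinates R X + t. Camera axes: x right, y down, z forward; pixel columns grow to the right and rows downward; lengths in m; the calibration is good to about 2 mm. A picture is of the moment at which its call begins.
- bot.job_done(): hands the job in; it is judged then, once.
The state is a dict: "clock": time; "qpos": joint angles; "qd": joint speeds; "joint_efforts": joint torques, N m; "position": TCP position; "tool_rot": TCP orientation; "force": force on the tool from outside, world axes, zero at the start; "moment": the same for the moment, N m; "grip_width": finger opening in m; "finger_force": force on a finger pad.
Only numpy, scipy, OpenCV 4.12 (cv2) and the standard library are available. Lean on these libraries where they do the work, as an engineer would, in place of code of your own. Each camera call takes 0.05 s, during which the arm holds its last target. There are 200 camera calls.

## Working session

There is one attempt and no reset: what is moved stays moved. The work goes in short steps, Python scripts to look and compute and a shell command to move; the robot and the scene stay as the last step left them, time stands still between calls to the robot, and variables do not carry over. Pictures are saved under pics/ and viewed, at most 10 in all, crops included, and the job is handed in when it is done.

```bash
mkdir -p pics
cat > h.py <<'E'
import numpy as np, cv2
from workcell import telemetry, grab_frame, bot
def get(n):
    f=grab_frame(n); f['f']=240/np.tan(np.radians(f['vertical_fov'])/2); return f
def save(f,p,crop=None,s=1):
    im=f['pixels'][...,::-1]
    if crop: im=im[crop[1]:crop[3],crop[0]:crop[2]]
    cv2.imwrite(p,cv2.resize(im,None,fx=s,fy=s,interpolation=cv2.INTER_CUBIC))
def cloud(f):
    v,u=np.mgrid[:480,:640]; d=f['depth']
    c=np.stack([(u-f['cx'])/f['f']*d,(v-f['cy'])/f['f']*d,d],-1)
    return (c-f['t'])@f['R']
def ray(f,u,v,z):
    d=f['R'].T@np.array([(u-f['cx'])/f['f'],(v-f['cy'])/f['f'],1]); o=-f['R'].T@f['t']
    return o+d*(z-o[2])/d[2]
E
python3 - <<'E'
from h import *
for n in('top','scene'):
    f=get(n); save(f,f'pics/{n}0.png'); print(n,f['f'],-f['R'].T@f['t'],f['R'].tolist(),(f['depth']>0).mean())
print(telemetry.observe(),bot.tcp_to_tips)
E
```

```text
top 493.1993986284717 [0.41131863 0.01700603 1.25644116] [[-0.011562288449654977, -0.9996961707605168, 0.02176877701128423], [-0.9947092671734928, 0.009276762000556785, -0.10231038796699891], [0.10207735931625479, -0.022836546445228267, -0.9945143060114697]] 0.9961197916666666
scene 482.74118460195194 [ 0.929536   -0.16485524  0.81603449] [[0.3643441405797256, 0.9311628381047296, 0.01375195106034488], [0.7920849667530068, -0.3020924424134599, -0.5304164040454995], [-0.48974968368454236, 0.20414682257976824, -0.8476256969685825]] 0.996005859375
{'clock': 0.1, 'qpos': array([-1.27017688,  0.52198591, -0.03633134,  1.59991999,  0.02120203,
        1.0211156 , -0.1128104 ]), 'qd': array([-1.53166615e-04, -8.61107656e-04, -9.41014213e-04, -7.01580359e-04,
       -5.38767350e-05,  2.29057480e-05, -3.02270687e-03]), 'joint_efforts': array([ 3.76084121e-03, -9.28490281e+01,  1.98378973e+00, -3.70535767e+01,
        1.80742680e-02,  5.30915248e-03,  2.31494568e-05]), 'position': array([0.22640414, 0.5822149 , 0.21317473]), 'tool_rot': array([-3.14055136e+00,  7.26286532e-05,  2.77075575e+00]), 'force': array([-0.18377076, -0.50324831,  0.40859563]), 'moment': array([ 0.02429404,  0.02349196, -0.01291434]), 'finger_force': 0.0, 'grip_width': 0.08536384538126672} 0.019
```

View pics/top0.png

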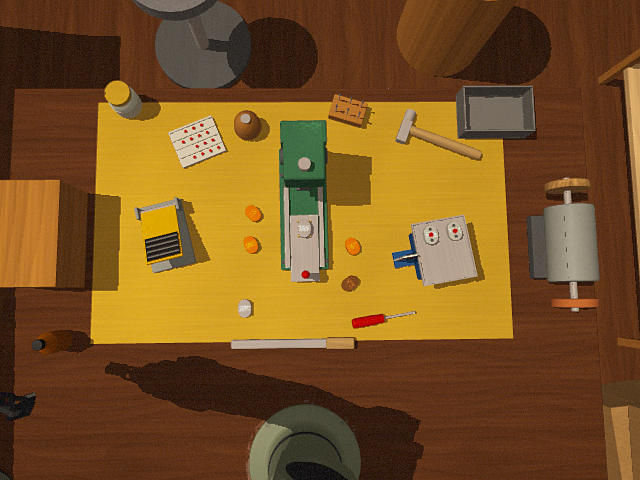

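View pics/scene0.png

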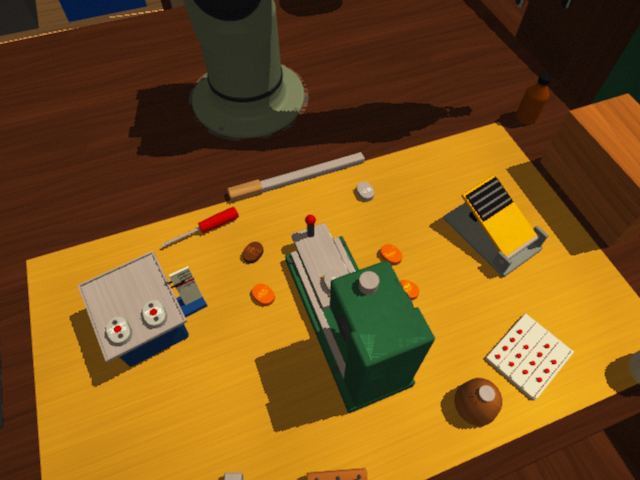

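The top view shows the press at (304,200), with the red ball at (305,274) and the silver blank in the nest at (304,228). The spare is the silver blank at (245,308), lying on the bench. The orange ones at (253,213), (251,245) and (352,246) and the brown one at (350,284) are look-alikes. The pedal tread is at (162,248), and the pan at (446,250) has the finished pendants at (431,235) and (455,231), so its free half is the lower one.

Run:
```python
from h import *
f=get('top'); g=get('scene')
save(f,'pics/crop1.png',(270,110,490,300),3.5)
for n,F,boxes in(('top',f,dict(ball=(295,265,316,285),ped=(130,190,205,275),pan=(395,205,485,292),green=(270,110,335,285),pend=(290,212,320,240))),('scene',g,dict(ball=(300,210,322,226),ped=(440,170,550,280),pan=(75,250,190,365)))):
    P=cloud(F); hsv=cv2.cvtColor(F['pixels'],cv2.COLOR_RGB2HSV).astype(int); H,S,V=hsv[...,0],hsv[...,1],hsv[...,2]
    def st(name,m,b):
        k=np.zeros_like(m); k[b[1]:b[3],b[0]:b[2]]=m[b[1]:b[3],b[0]:b[2]]
        if k.sum()<5: print(n,name,'none');return
        v,u=np.nonzero(k); p=P[k]; q=p[:,2]
        r=cv2.minAreaRect(p[:,:2].astype(np.float32)*1000)
        print(n,name,k.sum(),'px',u.mean().round(1),v.mean().round(1),'med',np.median(p,0).round(4),'zpct',np.percentile(q,[2,50,98]).round(4),'rect mm',np.round(r[0],1),np.round(r[1],1),round(r[2],1))
        return p
    red=((H<8)|(H>172))&(S>150)&(V>90)
    p=st('ball',red,boxes['ball']); 
    z=P[...,2]
    dark=(V<70)&(z>.04)&(z<.11); st('tread dark',dark,boxes['ped'])
    yel=(H>18)&(H<32)&(S>150)&(z>.03)&(z<.11); st('pedal yellow',yel,boxes['ped'])
    st('pedal plate+tread',(yel|dark),boxes['ped'])
    st('pan',(z>.065)&(z<.11)&(S<70),boxes['pan'])
    if n=='top':
        gr=(H>60)&(H<90)&(S>80)
        st('green base',gr&(z<.05),boxes['green'])
        st('green head',gr&(z>.2),boxes['green'])
        st('pend',(z>.048)&(z<.065),boxes['pend'])
        st('slide',(z>.034)&(z<.046)&(S<90),(285,200,325,285))
    else: st('pend',(z>.048)&(z<.065)&(S<90),(310,255,360,300))
```

```text
top ball 48 px 305.2 274.1 med [ 0.4534 -0.0032  0.0952] zpct [0.0905 0.0952 0.0994] rect mm [452.4  -4.5] [16.6 16.6] 89.0
top tread dark 489 px 161.8 244.4 med [0.5244 0.3353 0.0814] zpct [0.0454 0.0814 0.0937] rect mm [566.8 342.2] [140.6 102. ] 14.5
top pedal yellow 1165 px 160.4 227.4 med [0.5783 0.3473 0.0574] zpct [0.04   0.0574 0.0921] rect mm [555.8 343.7] [136.3  89. ] 14.0
top pedal plate+tread 1653 px 160.8 232.4 med [0.5628 0.3439 0.0637] zpct [0.0406 0.0637 0.0929] rect mm [562.9 341.2] [148.7 102. ] 14.5
top pan 3311 px 443.5 250.6 med [ 0.5047 -0.3335  0.0942] zpct [0.0891 0.0942 0.1084] rect mm [ 504.3 -314.9] [148.7 169.7] 9.7
top green base 1242 px 302.0 210.5 med [0.6299 0.0034 0.025 ] zpct [0.0198 0.025  0.0301] rect mm [621.6  -1.5] [304.4 117.2] 0.7
top green head 2352 px 303.2 149.7 med [7.154e-01 6.000e-04 2.349e-01] zpct [0.2165 0.2349 0.2393] rect mm [593.7   2. ] [ 96.4 364.9] 89.6
top pend 205 px 303.9 228.3 med [ 0.5678 -0.0028  0.0545] zpct [0.0492 0.0545 0.0593] rect mm [567.8  -2.8] [29.6 44.7] 89.4
top slide 1796 px 304.2 247.8 med [ 0.5175 -0.0025  
[... 166 characters left out ...]
ct mm [423.9   1.7] [16.2 81.4] 81.1
scene tread dark 772 px 492.1 204.3 med [0.5299 0.3326 0.0798] zpct [0.0421 0.0798 0.0913] rect mm [567.6 344.3] [143.8 106.5] 14.2
scene pedal yellow 1902 px 504.5 225.1 med [0.5813 0.3452 0.0562] zpct [0.041  0.0562 0.0898] rect mm [564.7 349.1] [151.  100.9] 14.2
scene pedal plate+tread 2664 px 501.0 219.1 med [0.5688 0.3417 0.061 ] zpct [0.0411 0.061  0.0906] rect mm [565.7 345.2] [151.  108.9] 14.2
scene pan 6884 px 132.0 305.1 med [ 0.5106 -0.3333  0.0925] zpct [0.0893 0.0925 0.1073] rect mm [ 505.8 -314.2] [153.  166.9] 9.6
scene pend 181 px 330.7 277.9 med [ 0.5616 -0.006   0.0528] zpct [0.0494 0.0528 0.0556] rect mm [563.2  -6.1] [25.7 39.4] 34.6
```

View pics/crop1.png

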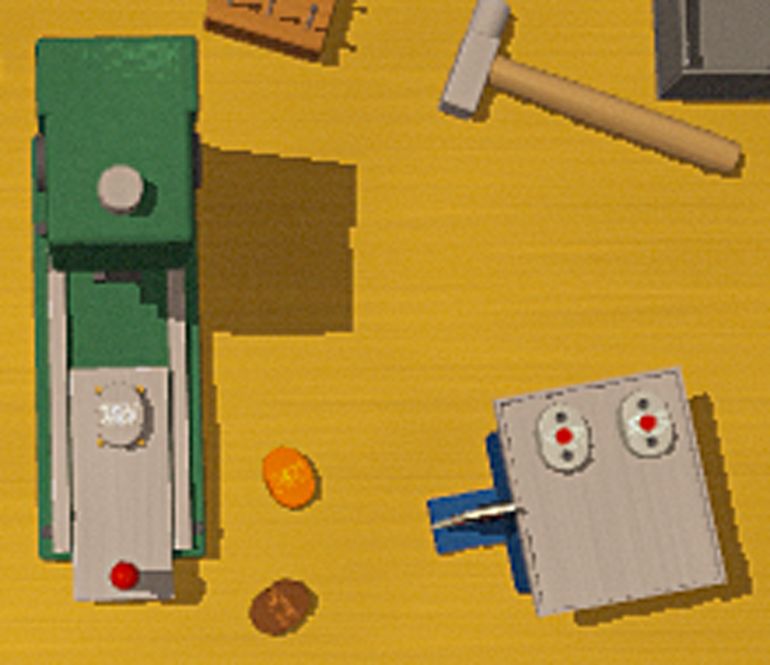

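The crop confirms it: the silver blank sits among the brass pins at crop (120,415). The pan is turned about 10° with its free half at the bottom, and the gauge is on the left (+y). The ball-to-nest distance measures 115 mm, as specified. Next I move over the ball.

```bash
python3 -m crank '0.06 0 0 0 0 0 -7.08;0.06 0 0 0 0 0 -7.08;0.06 0 0 0 0 0 -7.08;0.06 -0.0126 -0.03255 0 0 0 0;0.06 -0.0126 -0.03255 0 0 0 0;0.06 -0.0126 -0.03255 0 0 0 0;0.06 -0.0126 -0.03255 0 0 0 0;0.06 -0.0126 -0.03255 0 0 0 0' 30
python3 -m crank '0.06 -0.0126 -0.03255 0 0 0 0;0.06 -0.0126 -0.03255 0 0 0 0;0.06 -0.0126 -0.03255 0 0 0 0;0.06 -0.0126 -0.03255 0 0 0 0;0.06 -0.0126 -0.03255 0 0 0 0;0.06 -0.0126 -0.03255 0 0 0 0;0.06 -0.0126 -0.03255 0 0 0 0;0.06 -0.0126 -0.03255 0 0 0 0'
python3 -m crank '0.06 -0.0126 -0.03255 0 0 0 0;0.06 -0.0126 -0.03255 0 0 0 0;0.06 -0.0126 -0.03255 0 0 0 0;0.06 -0.0126 -0.03255 0 0 0 0;0.06 -0.0126 -0.03255 0 0 0 0;0.06 0 0 0 0 0 0;0.06 0 0 0 0 0 0;0.06 0 0 0 0 0 0'
python3 - <<'E'
from h import *
f=get('top')
c=np.array([(412,224.9),(464.3,215.1),(477.1,276.3),(424.3,285.7)])
w=np.array([ray(f,*q,0.092)[:2] for q in c]); print(w.round(4),w.mean(0),[np.linalg.norm(w[i]-w[i-1]).round(4) for i in range(4)])
e=(w[1]-w[2]+w[0]-w[3]); print('pan yaw',np.degrees(np.arctan2(e[1],e[0])), 'free',w.mean(0)-.035*e/np.linalg.norm(e))
e=(w[0]-w[1]+w[3]-w[2]); print('pan yaw from y',np.degrees(np.arctan2(-e[0],e[1])))
E
```

```text
clock: 0.87
position: [0.2898, 0.418, 0.2136]
tool_rot: [-3.141, -0.0, 3.142]
force: [1.2, 0.3, 0.6]
grip_width: 0.0604
finger_force: 0.0
clock: 1.53
position: [0.3905, 0.1577, 0.2139]
tool_rot: [3.141, 0.0, 3.142]
force: [1.5, 0.1, -0.7]
grip_width: 0.0598
finger_force: 0.0
clock: 2.2
position: [0.453, -0.0032, 0.2136]
tool_rot: [3.141, -0.0, 3.141]
force: [0.5, -0.6, -0.8]
grip_width: 0.06
finger_force: 0.0
[[ 0.5681 -0.2607]
 [ 0.5908 -0.3879]
 [ 0.4437 -0.412 ]
 [ 0.4229 -0.2851]] [ 0.50639079 -0.33643192] [np.float64(0.1473), np.float64(0.1291), np.float64(0.1491), np.float64(0.1285)]
pan yaw 9.416451981011452 free [ 0.47186241 -0.34215824]
pan yaw from y 9.713757890719364
```

```bash
python3 -m crank '0.05 0 0 0.0314 0 0 0;0.05 0 0 0.0314 0 0 0;0.05 0 0 0.0314 0 0 0;0.05 0 0 0.0314 0 0 0;0.05 0 0 0 0 0 0;0.016 0 0 0 0 0 0;0.016 0 0 0 0 0 0;0.016 0 0 0 0 0 0' 20
python3 -m crank '0.016 0 0 0 0 0 0;0.016 0 0 0 0 0 0;0.016 0 0 0 0 0 0;0.016 -0.003 0 0 0 0 0;0.016 -0.006 0 0 0 0 0;0.016 -0.009 0 0 0 0 0;0.016 -0.01 0 0 0 0 0;0.016 -0.01 0 0 0 0 0'
```

```text
clock: 2.92
position: [0.4542, -0.003, 0.0899]
tool_rot: [3.141, 0.003, -3.141]
force: [0.8, -0.8, -0.6]
grip_width: 0.0164
finger_force: 0.0
clock: 3.58
position: [0.4926, -0.0034, 0.0881]
tool_rot: [-3.142, 0.0, 3.141]
force: [0.8, 0.7, 0.5]
grip_width: 0.0157
finger_force: 0.0
```

Run:
```python
from h import *
f=get('top'); g=get('scene')
a=cv2.resize(f['pixels'][190:310,250:370],(400,400),interpolation=2); b=cv2.resize(g['pixels'][130:290,260:420],(400,400),interpolation=2)
cv2.imwrite('pics/a1.png',np.hstack([a,b])[...,::-1])
```

```text
(no output)
```

View pics/a1.png

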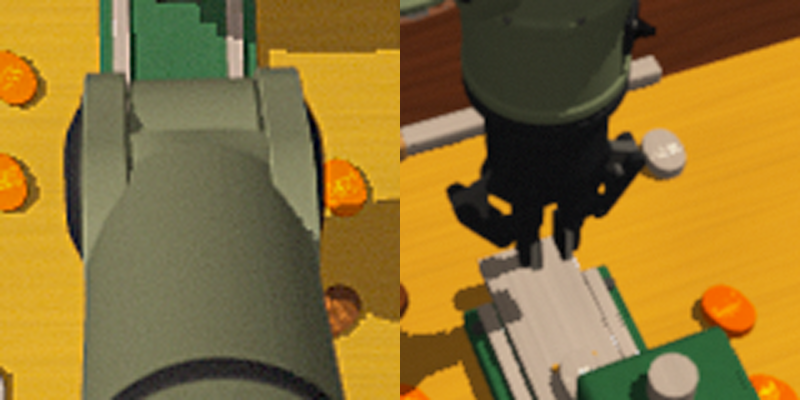

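The gripper advanced, but the plate didn't: its corner is still at crop (480,260). The fingers stopped at the 16 mm I commanded and never squeezed the 14 mm post. I'll go back, lower, and close all the way.

```bash
python3 -m crank '0.05 0 0 0 0 0 0;0.05 0 0 0 0 0 0;0.05 0.02 0 0.003 0 0 0;0.05 0.02 0 0.007 0 0 0;0.05 0.0084 0 0.003 0 0 0;0 0 0 0 0 0 0;0 0 0 0 0 0 0;0 0 0 0 0 0 0' 30
python3 -m crank '0 0 0 0 0 0 0;0 0 0 0 0 0 0;0 0 0 0 0 0 0;0 0 0 0 0 0 0;0 -0.002 0 0 0 0 0;0 -0.004 0 0 0 0 0;0 -0.006 0 0 0 0 0;0 0 0 0 0 0 0'
```

```text
clock: 4.35
position: [0.4439, -0.0036, 0.0754]
tool_rot: [-3.141, 0.001, 3.141]
force: [-0.3, -18.4, 0.1]
grip_width: 0.0146
finger_force: 9.1
clock: 5.02
position: [0.4595, -0.0025, 0.0772]
tool_rot: [3.14, 0.007, -3.141]
force: [1.9, 5.3, 38.7]
grip_width: -0.0003
finger_force: 16.0
```

Run:
```python
from h import *
s=telemetry.observe(); print(s['position'],s['force'],s['grip_width'],s['finger_force'])
g=get('scene')
cv2.imwrite('pics/a2.png',cv2.resize(g['pixels'][180:300,250:400],(750,600),interpolation=2)[...,::-1])
s=telemetry.observe(); print(s['position'],s['force'],s['grip_width'],s['finger_force'])
```

```text
[ 0.45947356 -0.00248827  0.07723272] [ 1.92379637  5.31353927 38.72327032] -0.0003029825708299519 15.966069549322128
[ 0.45926069 -0.0025111   0.07722096] [ 2.71238051  5.76483254 39.01328179] 0.0003618969219801707 15.83378791809082
```

View pics/a2.png

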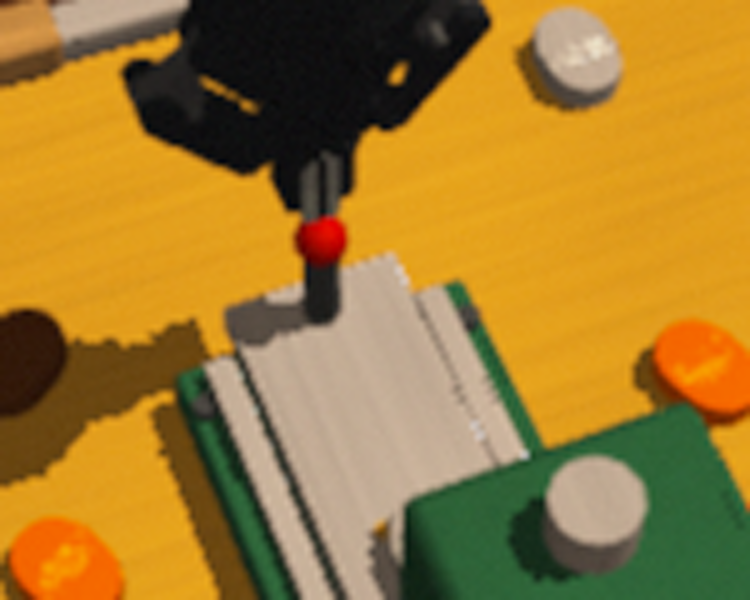

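The picture shows the fingers shut behind the ball, which is at crop (322,240). They squeezed off the post because I had gone back too far, and the slide has moved a little way in. I'll back off and measure the ball again before grasping it centrally.

```bash
python3 -m crank '0 0.01 0 0 0 0 0;0 0.02 0 -0.01 0 0 0;0.05 0.02 0 -0.02 0 0 0;0.05 0 0 -0.04 0 0 0;0.05 0 0 -0.04 0 0 0;0.05 0 0 0 0 0 0;0.05 0 0 0 0 0 0;0.05 0 0 0 0 0 0' 30
python3 - <<'E'
from h import *
g=get('scene'); P=cloud(g); hsv=cv2.cvtColor(g['pixels'],cv2.COLOR_RGB2HSV).astype(int)
red=((hsv[...,0]<8)|(hsv[...,0]>172))&(hsv[...,1]>150)&(hsv[...,2]>90); k=np.zeros_like(red); k[205:250,295:340]=red[205:250,295:340]
v,u=np.nonzero(k); print(k.sum(),u.mean(),v.mean(),ray(g,u.mean(),v.mean(),.088))
print('start by same method',ray(g,310.2,219.2,.088))
z=P[...,2];m=np.zeros_like(red);m[255:300,310:365]=1;m&=(z>.048)&(z<.065)&(hsv[...,1]<90);print('pend',m.sum(),np.median(P[m],0))
print(telemetry.observe()['position'])
E
```

```text
clock: 5.73
position: [0.4054, -0.0033, 0.1853]
tool_rot: [3.141, 0.001, -3.142]
force: [0.1, 0.4, -0.2]
grip_width: 0.0496
finger_force: 0.0
71 313.88732394366195 227.1549295774648 [ 0.47220998 -0.00260829  0.088     ]
start by same method [ 0.45342978 -0.00279375  0.088     ]
pend 32 [ 0.5777494  -0.01391094  0.05277163]
[ 0.40488652 -0.00338035  0.18464699]
```

```bash
python3 -m crank '0.05 -0.033 0 0 0 0 0;0.05 -0.034 0 0 0 0 0;0.05 0 0 0.036 0 0 0;0.05 0 0 0.036 0 0 0;0.05 0 0 0.036 0 0 0;0.05 0 0 0 0 0 0;0.05 0 0 0 0 0 0;0 0 0 0 0 0 0' 30
python3 -m crank '0 0 0 0 0 0 0;0 0 0 0 0 0 0;0 0 0 0 0 0 0;0 0 0 0 0 0 0;0 0 0 0 0 0 0;0 0 0 0 0 0 0;0 0 0 0 0 0 0;0 0 0 0 0 0 0'
```

```text
clock: 6.45
position: [0.4722, -0.0036, 0.0781]
tool_rot: [-3.141, 0.0, 3.141]
force: [1.0, -0.1, 0.6]
grip_width: 0.0395
finger_force: 0.0
clock: 7.12
position: [0.4739, -0.0038, 0.0795]
tool_rot: [3.141, 0.005, 3.141]
force: [-1.9, -3.6, 28.4]
grip_width: 0.0001
finger_force: 14.2
```

Run:
```python
from h import *
g=get('scene')
cv2.imwrite('pics/a3.png',cv2.resize(g['pixels'][170:290,250:400],(750,600),interpolation=2)[...,::-1])
hsv=cv2.cvtColor(g['pixels'],cv2.COLOR_RGB2HSV).astype(int)
red=((hsv[...,0]<8)|(hsv[...,0]>172))&(hsv[...,1]>150)&(hsv[...,2]>90); k=np.zeros_like(red); k[205:250,295:340]=red[205:250,295:340]
v,u=np.nonzero(k); print(k.sum(),u.mean(),v.mean(),u.min(),u.max(),v.min(),v.max(),ray(g,u.mean(),v.mean(),.088))
s=telemetry.observe(); print(s['position'],s['force'],s['moment'])
```

```text
17 314.0 230.8235294117647 310 318 229 232 [ 0.47972197 -0.00519739  0.088     ]
[ 0.47385183 -0.00384432  0.07947906] [-1.57390094 -4.16559029 28.53651195] [-0.8913398   0.31609461  0.02469777]
```

View pics/a3.png

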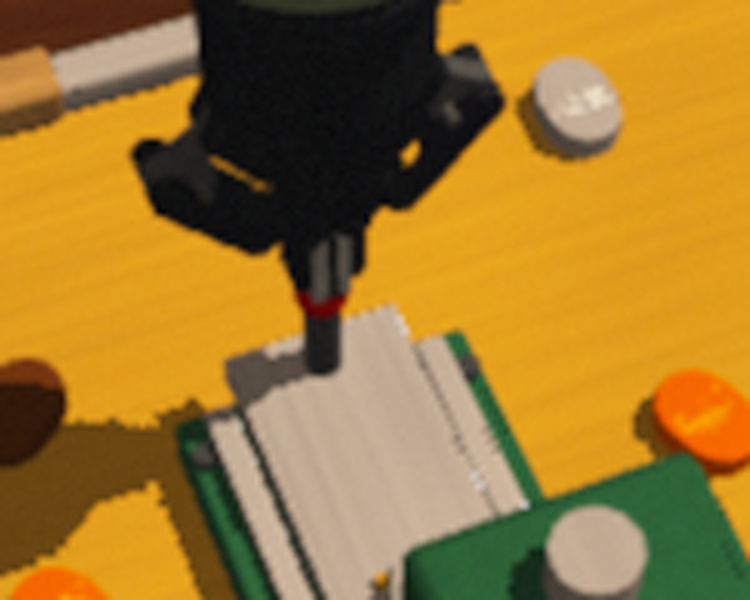

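The slide hasn't moved. The fingertips seem to end on the ball, at crop (322,295), which is higher than the reported TCP pose implies. I'll measure the real tip height from depth.

Run:
```python
from h import *
g=get('scene');P=cloud(g)
for v in range(208,246,2):
    print(v,[tuple((P[v,u]*1000).round().astype(int)) for u in (312,314,316,318)], g['pixels'][v,314])
```

```text
208 [(np.int64(492), np.int64(-12), np.int64(177)), (np.int64(492), np.int64(-9), np.int64(176)), (np.int64(472), np.int64(2), np.int64(145)), (np.int64(483), np.int64(2), np.int64(159))] [12 14 15]
210 [(np.int64(490), np.int64(-12), np.int64(168)), (np.int64(492), np.int64(-9), np.int64(171)), (np.int64(476), np.int64(0), np.int64(145)), (np.int64(483), np.int64(2), np.int64(153))] [15 14 15]
212 [(np.int64(492), np.int64(-12), np.int64(165)), (np.int64(492), np.int64(-9), np.int64(164)), (np.int64(479), np.int64(0), np.int64(142)), (np.int64(486), np.int64(0), np.int64(152))] [14 16 16]
214 [(np.int64(487), np.int64(-11), np.int64(153)), (np.int64(486), np.int64(-7), np.int64(150)), (np.int64(479), np.int64(-1), np.int64(137)), (np.int64(486), np.int64(0), np.int64(146))] [15 14 14]
216 [(np.int64(488), np.int64(-11), np.int64(148)), (np.int64(487), np.int64(-7), np.int64(145)), (np.int64(479), np.int64(-1), np.int64(131)), (np.int64(488), np.int64(0), np.int64(143))] [14 15 15]
218 [(np.int64(487), np.int64(-11), np.int64(142)), (np.int64(489), np.int64(-8), np.int64(142)), (np.i
[... 1955 characters left out ...]
 np.int64(66)), (np.int64(481), np.int64(-2), np.int64(63)), (np.int64(478), np.int64(3), np.int64(58))] [31 30 28]
240 [(np.int64(478), np.int64(-9), np.int64(56)), (np.int64(480), np.int64(-6), np.int64(58)), (np.int64(483), np.int64(-3), np.int64(61)), (np.int64(479), np.int64(3), np.int64(51))] [27 27 26]
242 [(np.int64(478), np.int64(-9), np.int64(49)), (np.int64(479), np.int64(-6), np.int64(50)), (np.int64(481), np.int64(-2), np.int64(50)), (np.int64(478), np.int64(3), np.int64(43))] [29 28 27]
244 [(np.int64(477), np.int64(-9), np.int64(40)), (np.int64(481), np.int64(-6), np.int64(45)), (np.int64(481), np.int64(-2), np.int64(44)), (np.int64(482), np.int64(2), np.int64(42))] [33 33 31]
```

The finger surface ends at z≈0.100, standing on the ball top (0.098), while the reported TCP is at 0.0795. So the real tips are about 20 mm above the reported TCP z, not 19 mm below it. I'll use that offset from here, lift, and regrasp 40 mm lower.

```bash
python3 -m crank '0.05 0 0 -0.04 0 0 0;0.05 0 0 0 0 0 0;0.05 0 0 0 0 0 0;0.05 0 0 0.025 0 0 0;0.05 0 0 0.025 0 0 0;0.05 0 0 0.025 0 0 0;0.05 0 0 0 0 0 0;0.05 0 0 0 0 0 0' 30
python3 -m crank '0.0 0 0 0 0 0 0;0 0 0 0 0 0 0;0 0 0 0 0 0 0;0 0 0 0 0 0 0;0 0 0 0 0 0 0;0 0 0 0 0 0 0;0 0 0 0 0 0 0;0 0 0 0 0 0 0'
```

```text
clock: 7.88
position: [0.4711, -0.0036, 0.0419]
tool_rot: [-3.141, -0.002, 3.141]
force: [0.1, -0.9, 1.2]
grip_width: 0.05
finger_force: 0.0
clock: 8.55
position: [0.4726, -0.0042, 0.0435]
tool_rot: [-3.141, 0.002, 3.141]
force: [-1.5, -5.8, 8.5]
grip_width: 0.0176
finger_force: 29.0
```

```bash
python3 -m crank '0.04 0 0 0 0 0 0;0.04 0 0 0 0 0 0;0.04 0 0 0.01 0 0 0;0.04 0 0 0.008 0 0 0;0.04 0 0 0 0 0 0;0.04 0 0 0 0 0 0;0 0 0 0 0 0 0;0 0 0 0 0 0 0' 40
python3 -m crank '0.0 0 0 0 0 0 0;0 0 0 0 0 0 0;0 0 0 0 0 0 0;0 0 0 0 0 0 0;0 0 0 0 0 0 0;0 -0.003 0 0 0 0 0;0 -0.006 0 0 0 0 0;0 -0.008 0 0 0 0 0'
```

```text
clock: 9.22
position: [0.4719, -0.0035, 0.0242]
tool_rot: [-3.142, 0.0, 3.141]
force: [-0.8, -13.0, -0.4]
grip_width: 0.0169
finger_force: 7.9
clock: 9.88
position: [0.4882, -0.004, 0.0242]
tool_rot: [-3.141, -0.001, 3.141]
force: [-3.0, -4.2, -2.3]
grip_width: 0.0139
finger_force: 39.2
```

Firm on the 14 mm post, and the 3 N drag shows the slide is moving. Pushing home.

```bash
python3 -m crank '0 -0.01 0 0 0 0 0;0 -0.01 0 0 0 0 0;0 -0.01 0 0 0 0 0;0 -0.01 0 0 0 0 0;0 -0.01 0 0 0 0 0;0 -0.009 0 0 0 0 0;0 -0.006 0 0 0 0 0;0 -0.004 0 0 0 0 0'
python3 -m crank '0 -0.003 0 0 0 0 0;0 -0.002 0 0 0 0 0;0 -0.002 0 0 0 0 0;0 -0.002 0 0 0 0 0;0 0 0 0 0 0 0;0 0 0 0 0 0 0;0 0 0 0 0 0 0;0 0 0 0 0 0 0'
```

```text
clock: 10.55
position: [0.5585, -0.0031, 0.0241]
tool_rot: [3.141, 0.0, -3.141]
force: [-3.5, 3.0, 0.9]
grip_width: 0.014
finger_force: 39.3
clock: 11.22
position: [0.5626, -0.0031, 0.0238]
tool_rot: [3.141, -0.008, -3.141]
force: [-27.2, 4.4, 20.9]
grip_width: 0.0137
finger_force: 41.3
```

The slide is home: it stopped at 109–110 mm of travel with 27 N of resistance. Now I release, rise, and measure the tread.

```bash
python3 -m crank '0 0.004 0 0 0 0 0;0.05 0 0 0 0 0 0;0.05 0 0 0 0 0 0;0.05 0 0 0 0 0 0;0.05 0 0 -0.03 0 0 0;0.05 0 0 -0.04 0 0 0;0.05 0 0 -0.04 0 0 0;0.0 0 0.0 -0.04 0 0 0'
python3 - <<'E'
from h import *
for n,b in (('top',(135,225,195,275)),('scene',(455,170,525,230))):
    f=get(n);P=cloud(f);V=f['pixels'].max(-1);z=P[...,2]
    k=np.zeros(V.shape,bool);k[b[1]:b[3],b[0]:b[2]]=True
    k&=(V<75)&(z>.070)&(z<.096)
    k=cv2.morphologyEx(k.astype(np.uint8),cv2.MORPH_CLOSE,np.ones((7,7)))
    c=max(cv2.findContours(k,0,2)[0],key=cv2.contourArea)
    r=cv2.boxPoints(cv2.minAreaRect(c)); w=np.array([ray(f,*q,.083)[:2] for q in r])
    print(n,r.round().tolist(),w.round(3).tolist(),w.mean(0).round(4),np.linalg.norm(w[0]-w[1]),np.linalg.norm(w[1]-w[2]))
    if n=='scene':
        hsv=cv2.cvtColor(f['pixels'],cv2.COLOR_RGB2HSV).astype(int)
        red=((hsv[...,0]<8)|(hsv[...,0]>172))&(hsv[...,1]>150)&(hsv[...,2]>90); q=np.zeros_like(red); q[215:300,300:370]=red[215:300,300:370]
        v,u=np.nonzero(q)
        if len(u): print('ball',len(u),ray(f,u.mean(),v.mean(),.088))
print(telemetry.observe()['position'])
E
```

```text
clock: 11.88
position: [0.5627, -0.0038, 0.1759]
tool_rot: [-3.141, -0.0, 3.141]
force: [0.0, 0.1, 0.3]
grip_width: 0.0393
finger_force: 0.0
top [[142.0, 240.0], [177.0, 231.0], [182.0, 252.0], [147.0, 261.0]] [[0.539, 0.383], [0.559, 0.301], [0.509, 0.288], [0.489, 0.37]] [0.5239 0.3356] 0.0838053932569018 0.05130242725741547
scene [[466.0, 196.0], [496.0, 176.0], [513.0, 201.0], [483.0, 221.0]] [[0.505, 0.295], [0.483, 0.375], [0.548, 0.372], [0.568, 0.295]] [0.5259 0.3343] 0.08287808995078244 0.0653515011866879
ball 93 [ 0.56265058 -0.00131556  0.088     ]
[ 0.56593237 -0.00373991  0.18009423]
```

The tread centre agrees in both views, at (0.525, 0.335), and its size is right. The ball has travelled 109 mm, so the slide is home.

```bash
python3 -m crank '0 0.0038 0.0339 0 0 0 0;0 0.0038 0.0339 0 0 0 0;0 0.0038 0.0339 0 0 0 0;0 0.0038 0.0339 0 0 0 0;0 0.0038 0.0339 0 0 0 0;0 0.0038 0.0339 0 0 0 0;0 0.0038 0.0339 0 0 0 0;0 0.0038 0.0339 0 0 0 0'
python3 -m crank '0 0.0038 0.0339 0 0 0 0;0 0.0038 0.0339 0 0 0 0;0 0 0 0.03 0 0 0;0 0 0 0.03 0 0 0;0 0 0 0.025 0 0 0;0 0 0 0 0 0 0;0 0 0 0 0 0 0;0 0 0 0 0 0 0'
```

```text
clock: 12.65
position: [0.5323, 0.2693, 0.174]
tool_rot: [-3.142, 0.0, 3.141]
force: [-0.1, -0.2, -0.5]
grip_width: -0.0
finger_force: 0.0
clock: 13.32
position: [0.5257, 0.3358, 0.0905]
tool_rot: [3.141, 0.001, 3.141]
force: [-0.2, 0.5, 0.9]
grip_width: 0.0001
finger_force: 0.0
```

```bash
python3 -m crank '0 0 0 0.01 0 0 0;0 0 0 0.01 0 0 0;0 0 0 0.008 0 0 0;0 0 0 0.007 0 0 0;0 0 0 0.005 0 0 0;0 0 0 0.005 0 0 0;0 0 0 0 0 0 0;0 0 0 0 0 0 0'
```

```text
clock: 13.98
position: [0.5249, 0.3356, 0.044]
tool_rot: [-3.141, -0.0, 3.142]
force: [-1.8, -1.1, 5.5]
grip_width: -0.0005
finger_force: 1.9
```

```bash
python3 -m crank '0 0 0 0.004 0 0 0;0 0 0 0.004 0 0 0;0 0 0 0.004 0 0 0;0 0 0 0.003 0 0 0;0 0 0 0.002 0 0 0;0 0 0 0 0 0 0;0 0 0 0 0 0 0;0 0 0 0 0 0 0'
```

```text
clock: 14.65
position: [0.5246, 0.3357, 0.0304]
tool_rot: [3.141, -0.0, 3.141]
force: [-21.5, -10.0, 59.6]
grip_width: -0.0
finger_force: 29.1
```

It's on the stop, pressing harder than it needs to. I'll ease off slightly and hold for a second.

```bash
python3 -m crank '0 0 0 -0.001 0 0 0;0 0 0 0 0 0 0;0 0 0 0 0 0 0;0 0 0 0 0 0 0;0 0 0 0 0 0 0;0 0 0 0 0 0 0;0 0 0 0 0 0 0;0 0 0 0 0 0 0'
python3 -m crank '0 0 0 0 0 0 0;0 0 0 0 0 0 0;0 0 0 0 0 0 0;0 0 0 0 0 0 0;0 0 0 0 0 0 0;0 0 0 0 0 0 0;0 0 0 0 0 0 0;0 0 0 0 0 0 0'
python3 -m crank '0 0 0 -0.005 0 0 0;0 0 0 -0.008 0 0 0;0 0 0 -0.01 0 0 0;0 0 0 -0.012 0 0 0;0 0 0 -0.02 0 0 0;0 0 0 -0.03 0 0 0;0 0 0 -0.03 0 0 0;0 0 0 -0.03 0 0 0'
python3 - <<'E'
from h import *
f=get('scene');P=cloud(f);z=P[...,2];V=f['pixels'].max(-1)
for (u,v) in((485,190),(490,200),(505,195)): print(P[v-3:v+4,u-3:u+4].reshape(-1,3).mean(0).round(4))
E
```

```text
clock: 15.32
position: [0.5246, 0.3357, 0.0307]
tool_rot: [3.141, -0.0, 3.141]
force: [-16.7, -9.2, 45.8]
grip_width: 0.0001
finger_force: 22.9
clock: 15.98
position: [0.5246, 0.3357, 0.0307]
tool_rot: [3.141, -0.0, 3.141]
force: [-16.3, -8.5, 46.2]
grip_width: -0.0002
finger_force: 22.9
clock: 16.65
position: [0.5245, 0.3353, 0.175]
tool_rot: [-3.141, -0.0, 3.141]
force: [-0.5, -0.3, 0.1]
grip_width: -0.0002
finger_force: 0.0
[0.5085 0.3339 0.0875]
[0.5285 0.3354 0.08  ]
[0.5336 0.3622 0.0894]
```

```bash
python3 -m crank '0.05 -0.0038 -0.0339 0 0 0 0;0.05 -0.0038 -0.0339 0 0 0 0;0.05 -0.0038 -0.0339 0 0 0 0;0.05 -0.0038 -0.0339 0 0 0 0;0.05 -0.0038 -0.0339 0 0 0 0;0.05 -0.0038 -0.0339 0 0 0 0;0.05 -0.0038 -0.0339 0 0 0 0;0.05 -0.0038 -0.0339 0 0 0 0'
python3 -m crank '0.05 -0.0038 -0.0339 0 0 0 0;0.05 -0.0038 -0.0339 0 0 0 0;0.05 0 0 0 0 0 0;0.05 0 0 0 0 0 0;0.05 0 0 0.03 0 0 0;0.05 0 0 0.03 0 0 0;0.05 0 0 0 0 0 0;0.05 0 0 0 0 0 0'
```

```text
clock: 17.37
position: [0.555, 0.0627, 0.1736]
tool_rot: [3.141, 0.0, 3.142]
force: [1.4, 0.2, -0.2]
grip_width: 0.0502
finger_force: 0.0
clock: 18.03
position: [0.562, -0.0025, 0.1128]
tool_rot: [3.142, -0.003, -3.141]
force: [-0.6, 0.1, 0.7]
grip_width: 0.05
finger_force: 0.0
```

```bash
python3 -m crank '0.05 0 0 0.03 0 0 0;0.05 0 0 0.03 0 0 0;0.05 0 0 0.028 0 0 0;0.05 0 0 0 0 0 0;0.05 0 0 0 0 0 0;0 0 0 0 0 0 0;0 0 0 0 0 0 0;0 0 0 0 0 0 0' 40
python3 -m crank '0 0 0 0 0 0 0;0 0 0 0 0 0 0;0 0 0 0 0 0 0;0 0 0 0 0 0 0;0 0.003 0 0 0 0 0;0 0.005 0 0 0 0 0;0 0.007 0 0 0 0 0;0 0.008 0 0 0 0 0'
```

```text
clock: 18.7
position: [0.5639, -0.0031, 0.027]
tool_rot: [3.141, 0.003, -3.142]
force: [-0.4, 6.9, 11.2]
grip_width: 0.0148
finger_force: 39.4
clock: 19.37
position: [0.5416, -0.0033, 0.027]
tool_rot: [3.141, 0.004, 3.141]
force: [3.4, -1.1, 11.2]
grip_width: 0.0147
finger_force: 39.2
```

```bash
python3 -m crank '0 0.01 0 0 0 0 0;0 0.01 0 0 0 0 0;0 0.01 0 0 0 0 0;0 0.01 0 0 0 0 0;0 0.01 0 0 0 0 0;0 0.01 0 0 0 0 0;0 0.009 0 0 0 0 0;0 0.007 0 0 0 0 0'
python3 -m crank '0 0.005 0 0 0 0 0;0 0.003 0 0 0 0 0;0 0.002 0 0 0 0 0;0 0.002 0 0 0 0 0;0 0.002 0 0 0 0 0;0 0 0 0 0 0 0;0 0 0 0 0 0 0;0 0 0 0 0 0 0'
```

```text
clock: 20.03
position: [0.4651, -0.0043, 0.0269]
tool_rot: [-3.141, 0.004, 3.14]
force: [2.4, -7.7, 16.6]
grip_width: 0.0147
finger_force: 39.2
clock: 20.7
position: [0.4551, -0.0043, 0.0271]
tool_rot: [-3.141, 0.01, 3.14]
force: [20.3, -10.4, 2.0]
grip_width: 0.0145
finger_force: 39.4
```

At the outer stop (20 N). I release, rise, and locate the pendant.

```bash
python3 -m crank '0 -0.001 0 0 0 0 0;0.06 0 0 0 0 0 0;0.06 0 0 0 0 0 0;0.06 0 0 0 0 0 0;0.06 0 0 -0.04 0 0 0;0.06 0 0 -0.04 0 0 0;0.06 0 0 -0.04 0 0 0;0.06 0 0 -0.03 0 0 0'
python3 - <<'E'
from h import *
f=get('scene');P=cloud(f);hsv=cv2.cvtColor(f['pixels'],cv2.COLOR_RGB2HSV).astype(int);z=P[...,2]
k=np.zeros(z.shape,bool);k[255:300,310:360]=1;k&=(z>.048)&(z<.065)&(hsv[...,1]<90)
print(k.sum(),np.median(P[k],0))
red=((hsv[...,0]<8)|(hsv[...,0]>172))&(hsv[...,1]>150)&(hsv[...,2]>90); q=np.zeros_like(red); q[205:300,290:370]=red[205:300,290:370]
v,u=np.nonzero(q); print('ball',ray(f,u.mean(),v.mean(),.088))
save(f,'pics/b1.png',(270,190,400,300),5); print(telemetry.observe()['position'])
E
```

```text
clock: 21.37
position: [0.4507, -0.0035, 0.1781]
tool_rot: [3.141, 0.001, 3.141]
force: [0.5, 0.9, 0.2]
grip_width: 0.06
finger_force: 0.0
172 [ 0.56162942 -0.005778    0.05291008]
ball [ 0.45338032 -0.00297585  0.088     ]
[ 0.45283817 -0.00337442  0.1822107 ]
```

View pics/b1.png

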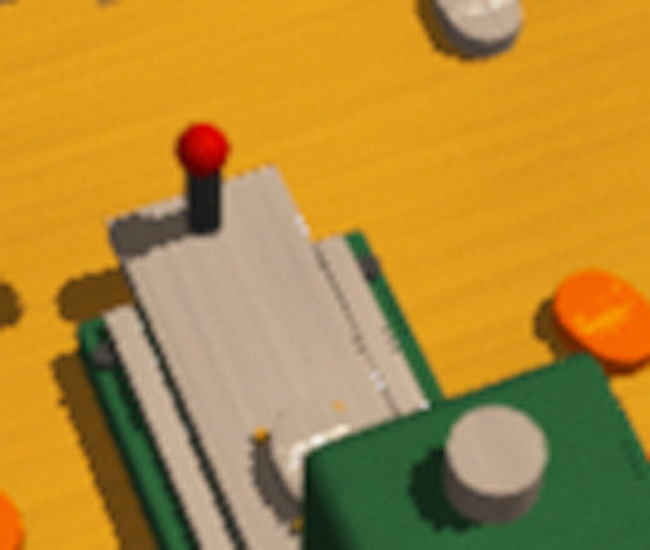

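The slide is out (ball at 0.4534, as at the start), and the pendant is still between its pins at crop (300,450). Next I measure the fingertip height at the grasp opening.

```bash
python3 -m crank '0.044 0 0 0 0 0 0;0.044 0 0 0 0 0 0;0.044 0 0 0 0 0 0;0.044 0 0 0 0 0 0;0.044 0 0 0 0 0 0;0.044 0 0 0 0 0 0;0.044 0 0 0 0 0 0;0.044 0 0 0 0 0 0'
python3 - <<'E'
from h import *
f=get('scene');P=cloud(f).reshape(-1,3);p=telemetry.observe()['position']
q=P[(abs(P[:,0]-p[0])<.02)&(abs(P[:,1]-p[1])<.06)&(P[:,2]>.12)]
print(p,len(q))
for a in np.arange(-.06,.06,.006):
    s=q[(q[:,1]-p[1]>a)&(q[:,1]-p[1]<a+.006)]
    if len(s): print(round(a,3),len(s),np.sort(s[:,2])[:6].round(4),s[np.argsort(s[:,2])[:6],0].round(3))
E
```

```text
clock: 22.08
position: [0.4507, -0.0035, 0.1748]
tool_rot: [-3.141, -0.001, 3.141]
force: [0.4, 0.6, -0.4]
grip_width: 0.0437
finger_force: 0.0
[ 0.45074826 -0.00344656  0.17492541] 2907
-0.06 121 [0.2531 0.2552 0.2593 0.2598 0.2605 0.2608] [0.464 0.464 0.464 0.466 0.466 0.464]
-0.054 172 [0.2404 0.2422 0.2423 0.2445 0.2447 0.246 ] [0.463 0.464 0.465 0.463 0.464 0.463]
-0.048 439 [0.2392 0.2397 0.2409 0.2435 0.2436 0.2439] [0.463 0.464 0.464 0.464 0.464 0.466]
-0.042 236 [0.2363 0.2365 0.2383 0.239  0.2396 0.2397] [0.459 0.46  0.459 0.458 0.458 0.461]
-0.036 364 [0.2016 0.2018 0.2022 0.204  0.2048 0.2049] [0.46  0.46  0.459 0.459 0.449 0.459]
-0.03 250 [0.1946 0.1972 0.1977 0.1978 0.1998 0.2008] [0.458 0.463 0.458 0.463 0.462 0.464]
-0.024 159 [0.1985 0.2001 0.2014 0.2017 0.2021 0.2047] [0.463 0.464 0.461 0.463 0.464 0.462]
-0.018 62 [0.2599 0.2604 0.2619 0.2631 0.2634 0.2647] [0.47  0.468 0.468 0.469 0.468 0.469]
-0.012 23 [0.2638 0.2667 0.2689 0.2716 0.2758 0.2764] [0.462 0.463 0.463 0.463 0.47  0.469]
-0.006 44 [0.264  0.2652 0.2657 0.2663 0.2677 0.2677] [0.462 0.462 0.462 0.462 0
[... 224 characters left out ...]
0.2661 0.2663 0.267 ] [0.462 0.462 0.46  0.462 0.47  0.462]
0.018 126 [0.1942 0.1951 0.1953 0.1966 0.1968 0.1984] [0.443 0.457 0.448 0.454 0.443 0.449]
0.024 159 [0.1963 0.1978 0.1981 0.199  0.1993 0.1998] [0.456 0.463 0.464 0.463 0.464 0.463]
0.03 91 [0.2008 0.2032 0.2047 0.2049 0.2055 0.2062] [0.459 0.46  0.46  0.459 0.459 0.463]
0.036 81 [0.2077 0.2109 0.2111 0.2152 0.2156 0.22  ] [0.46  0.459 0.461 0.46  0.458 0.46 ]
0.042 124 [0.2376 0.2377 0.2388 0.239  0.2408 0.2413] [0.459 0.459 0.463 0.458 0.46  0.463]
0.048 190 [0.2386 0.2394 0.2404 0.2411 0.2413 0.2431] [0.464 0.463 0.463 0.464 0.464 0.465]
0.054 134 [0.2445 0.2457 0.2476 0.2483 0.2493 0.2504] [0.465 0.464 0.464 0.465 0.464 0.464]
```

```bash
python3 -m crank '0.044 -0.039 0.0002 0 0 0 0;0.044 -0.039 0.0002 0 0 0 0;0.044 -0.039 0.0001 0 0 0 0;0.044 0 0 0.025 0 0 0;0.044 0 0 0.035 0 0 0;0.044 0 0 0.035 0 0 0;0.044 0 0 0.025 0 0 0;0.044 0 0 0 0 0 0' 40
python3 -m crank '0.044 0 0 0.008 0 0 0;0.044 0 0 0.008 0 0 0;0.044 0 0 0.008 0 0 0;0.044 0 0 0.006 0 0 0;0.044 0 0 0.003 0 0 0;0.044 0 0 0 0 0 0;0.044 0 0 0 0 0 0;0.044 0 0 0 0 0 0'
```

```text
clock: 22.8
position: [0.565, -0.003, 0.0506]
tool_rot: [-3.141, -0.007, -3.141]
force: [-1.0, 0.3, -0.9]
grip_width: 0.0439
finger_force: 0.0
clock: 23.47
position: [0.5681, -0.0029, 0.0225]
tool_rot: [3.142, 0.001, 3.141]
force: [-0.1, 0.7, 0.3]
grip_width: 0.0436
finger_force: 0.0
```

```bash
python3 -m crank '0.02 0 0 0 0 0 0;0.02 0 0 0 0 0 0;0.02 0 0 0 0 0 0;0.02 0 0 0 0 0 0;0.02 0 0 0 0 0 0;0.02 0 0 0 0 0 0;0.02 0 0 0 0 0 0;0.02 0 0 0 0 0 0' 40
python3 -m crank '0.02 0 0 -0.003 0 0 0;0.02 0 0 -0.006 0 0 0;0.02 0 0 -0.01 0 0 0;0.02 0 0 -0.015 0 0 0;0.02 0 0 -0.03 0 0 0;0.02 0 0 -0.035 0 0 0;0.02 0 0 -0.035 0 0 0;0.02 0 0 0 0 0 0'
```

```text
clock: 24.13
position: [0.5682, -0.0029, 0.0227]
tool_rot: [3.142, 0.001, 3.142]
force: [-1.3, 0.2, 6.0]
grip_width: 0.0311
finger_force: 39.7
clock: 24.8
position: [0.5706, -0.0031, 0.1631]
tool_rot: [3.141, 0.009, 3.141]
force: [0.9, 0.4, -0.1]
grip_width: 0.0309
finger_force: 40.1
```

Gripped at 31 mm. I carry it over the free half, then measure the pan floor there.

```bash
python3 -m crank '0.02 0.0096 -0.0339 0 0 0 0;0.02 0.0096 -0.0339 0 0 0 0;0.02 0.0096 -0.0339 0 0 0 0;0.02 0.0096 -0.0339 0 0 0 0;0.02 0.0096 -0.0339 0 0 0 0;0.02 0.0096 -0.0339 0 0 0 0;0.02 0.0096 -0.0339 0 0 0 0;0.02 0.0096 -0.0339 0 0 0 0'
python3 -m crank '0.02 0.0096 -0.0339 0 0 0 0;0.02 0.0096 -0.0339 0 0 0 0;0.02 0 0 0 0 0 -4.8;0.02 0 0 0 0 0 -4.8;0.02 0 0 0 0 0 0;0.02 0 0 0 0 0 0;0.02 0 0 0 0 0 0;0.02 0 0 0 0 0 0'
python3 - <<'E'
from h import *
f=get('scene');P=cloud(f);S=cv2.cvtColor(f['pixels'],cv2.COLOR_RGB2HSV)[...,1]
z=P[...,2];m=np.array([.5064,-.3364]);a=np.radians(9.6);d=P[...,:2]-m
x=d[...,0]*np.cos(a)+d[...,1]*np.sin(a);y=-d[...,0]*np.sin(a)+d[...,1]*np.cos(a)
for lo,hi in((-.065,-.05),(-.05,-.02),(-.015,.012)):
    k=(x>lo)&(x<hi)&(abs(y)<.058)&(z>.08)&(z<.11); print(lo,k.sum(),np.percentile(z[k],[10,50,90]).round(4))
save(f,'pics/b2.png',(40,200,280,380),3.2); print(telemetry.observe())
E
```

```text
clock: 25.47
position: [0.4902, -0.2757, 0.1569]
tool_rot: [-3.141, 0.001, 3.141]
force: [0.8, -0.3, -1.3]
grip_width: 0.0309
finger_force: 40.0
clock: 26.13
position: [0.472, -0.3416, 0.1563]
tool_rot: [-3.141, 0.0, -2.976]
force: [-0.0, 0.5, -1.2]
grip_width: 0.0308
finger_force: 40.2
-0.065 551 [0.0903 0.0919 0.0936]
-0.05 1127 [0.0904 0.0919 0.0934]
-0.015 1080 [0.0904 0.0919 0.0935]
{'clock': 26.1833, 'qpos': array([ 0.4209067 ,  0.52658641,  0.14657075,  1.77711068, -0.0982651 ,
        0.84479568,  2.35048961]), 'qd': array([ 0.00218952,  0.00287446, -0.00190721,  0.00125771,  0.00090564,
       -0.00249579,  0.00728142]), 'joint_efforts': array([ 2.65598036e-01, -8.81656623e+01,  6.01979345e+00, -3.27898014e+01,
        1.13665662e-02,  8.39579443e-03, -5.94747299e-02]), 'position': array([ 0.4720025 , -0.34156697,  0.1562982 ]), 'tool_rot': array([-3.14145480e+00,  1.08642503e-04, -2.97509104e+00]), 'force': array([ 0.22376467, -0.55231812, -0.77845635]), 'moment': array([0.03687985, 0.02072162, 0.03239316]), 'finger_force': 40.15681743621826, 'grip_width': 0.030614394400489475}
```

View pics/b2.png

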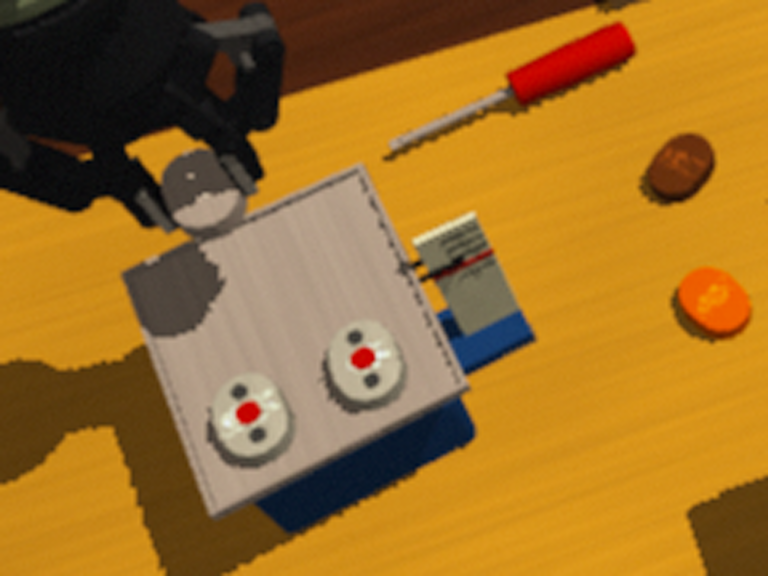

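The picture shows the pendant held level at crop (203,190), over the free half. The finished pair, at (250,415) and (365,360), is well clear. The floor is at z≈0.092, so I lower until the pan is close to its loaded height.

```bash
python3 -m crank '0.02 0 0 0.015 0 0 0;0.02 0 0 0.02 0 0 0;0.02 0 0 0.017 0 0 0;0.02 0 0 0.012 0 0 0;0.02 0 0 0.008 0 0 0;0.02 0 0 0.004 0 0 0;0.02 0 0 0 0 0 0;0.02 0 0 0 0 0 0'
python3 -m crank '0.02 0 0 0.002 0 0 0;0.02 0 0 0.002 0 0 0;0.02 0 0 0.002 0 0 0;0.02 0 0 0.002 0 0 0;0.02 0 0 0.002 0 0 0;0.02 0 0 0.002 0 0 0;0.02 0 0 0.0015 0 0 0;0.02 0 0 0 0 0 0'
python3 - <<'E'
from h import *
f=get('scene');P=cloud(f)
z=P[...,2];m=np.array([.5064,-.3364]);a=np.radians(9.6);d=P[...,:2]-m
x=d[...,0]*np.cos(a)+d[...,1]*np.sin(a);y=-d[...,0]*np.sin(a)+d[...,1]*np.cos(a)
k=(x>-.01)&(x<.012)&(abs(y)<.058)&(z>.06)&(z<.11); print(k.sum(),np.percentile(z[k],[10,50,90]).round(4)); print(telemetry.observe()['force'])
E
```

```text
clock: 26.85
position: [0.472, -0.3421, 0.0806]
tool_rot: [-3.141, 0.0, -2.974]
force: [0.5, -0.5, -1.4]
grip_width: 0.0308
finger_force: 40.2
clock: 27.52
position: [0.4717, -0.3419, 0.0663]
tool_rot: [3.141, -0.0, -2.974]
force: [0.3, 0.0, -0.2]
grip_width: 0.031
finger_force: 40.3
876 [0.0805 0.0821 0.0836]
[-0.05687699  0.68865367  0.60932085]
```

The pan is down 9.8 mm and the wrist carries about 0 N, so the pan bears the full weight. Releasing gently.

```bash
python3 -m crank '0.032 0 0 0 0 0 0;0.034 0 0 0 0 0 0;0.037 0 0 0 0 0 0;0.04 0 0 0 0 0 0;0.046 0 0 0 0 0 0;0.05 0 0 0 0 0 0;0.05 0 0 0 0 0 0;0.05 0 0 0 0 0 0' 20
python3 -m crank '0.05 0 0 -0.003 0 0 0;0.05 0 0 -0.006 0 0 0;0.05 0 0 -0.01 0 0 0;0.05 0 0 -0.02 0 0 0;0.05 0 0 -0.03 0 0 0;0.05 0 0 -0.035 0 0 0;0.05 0.0 0 -0.035 0 0 0;0.05 0 0 0 0 0 0'
python3 -m crank '0.05 0.02 0.03 0 0 0 0;0.05 0.02 0.03 0 0 0 0;0.05 0.0 0.03 0 0 0 0;0.05 0 0.03 0 0 0 0;0.05 0 0.03 0 0 0 0;0.05 0 0 0 0 0 0;0.05 0.0 0 0 0 0 0;0.05 0 0 0 0 0 0'
python3 - <<'E'
from h import *
f=get('scene');P=cloud(f)
z=P[...,2];m=np.array([.5064,-.3364]);a=np.radians(9.6);d=P[...,:2]-m
x=d[...,0]*np.cos(a)+d[...,1]*np.sin(a);y=-d[...,0]*np.sin(a)+d[...,1]*np.cos(a)
k=(x>-.01)&(x<.012)&(abs(y)<.058)&(z>.06)&(z<.11); print('floor',np.percentile(z[k],[10,50,90]).round(4))
k=(x>-.065)&(x<-.01)&(abs(y)<.05)&(z>.091)&(z<.12); q=P[k]; print('pend',k.sum(),np.median(q,0).round(4),np.median(x[k]),np.median(y[k]))
A=np.c_[q[:,:2],np.ones(len(q))]; A=A[q[:,2]>.0935]; c=np.linalg.lstsq(A,q[q[:,2]>.0935][:,2],rcond=None)[0]; print('tilt deg',np.degrees(np.hypot(*c[:2])))
save(f,'pics/b3.png',(40,150,400,400),2.2); print(telemetry.observe()['position'])
E
```

```text
clock: 28.23
position: [0.4718, -0.3419, 0.0666]
tool_rot: [-3.142, -0.0, -2.974]
force: [0.2, 0.5, -0.3]
grip_width: 0.0497
finger_force: 0.0
clock: 28.9
position: [0.4739, -0.3437, 0.213]
tool_rot: [-3.136, 0.007, -2.975]
force: [1.1, -0.6, -0.1]
grip_width: 0.0497
finger_force: 0.0
clock: 29.57
position: [0.4076, -0.2011, 0.2064]
tool_rot: [-3.141, 0.001, -2.974]
force: [-0.7, -0.8, 0.4]
grip_width: 0.0501
finger_force: 0.0
floor [0.0805 0.0822 0.0839]
pend 424 [ 0.4756 -0.3396  0.096 ] -0.03108961429501 0.0021113081788944133
tilt deg 0.42727980968966495
[ 0.40757393 -0.20143157  0.20614052]
```

View pics/b3.png

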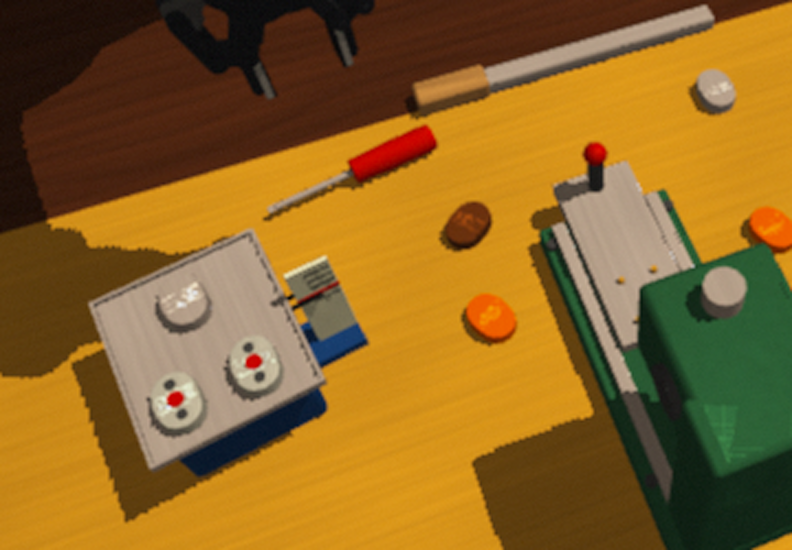

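The stamped pendant lies flat in the free half at crop (183,303), tilted 0.4°. The pointer is at the red mark, the slide is out, the spare is untouched and the arm is clear, so I'm handing in.

```bash
python3 -c "
from workcell import bot
print(bot.job_done())"
```

```text
the job is handed in; nothing more can be done
None
```

The job is handed in at about 30 s on the clock: the pendant was pressed with the slide home and now lies flat in the free half of the pan with the pointer at the red mark; the pedal is up, the slide is out, and the finished pendants and spare look undisturbed. No verdict came back, and the pedal took a peak of about 60 N from the fingertips.

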